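Clamp the loose lens back in the dealer's inspection stand

ROBOT

A 7-joint arm with a two-finger parallel gripper is mounted at the origin on the work surface. World frame = base frame: x ahead of the robot, y to its left, z up, the work surface at z = 0. Lengths are in m, angles in rad, forces in N, time in s.
With the tool pointing down it reaches from about 0.4 to 0.9 m from the base axis. Payload 5.5 kg.
Tool frame: the origin (TCP) lies at the very end of the fingers, on their centre line; the grasp point (between the pads) lies 19 mm behind it; x points along the fingers, y is the direction in which the jaws open and shut, and the axes are right-handed (so a half turn about x gives the same grasp; the last joint's range is limited). The gripper opens to 85 mm and grips with 20 to 120 N. Pads are 22 mm wide; open, the fingers measure 114 mm over their backs; the gripper's body (76 mm by 85 mm) begins 54 mm behind the grasp point. The pads swing forward as they close: fully open they stand 13 mm farther back than shut.
Start: joints at [1.465, 0.501, -0.427, 1.55, 0.221, 1.138, -0.21], TCP at [0.234, -0.606, 0.231] pointing down, gripper open.
Joint ranges: [-2.88, 2.88], [-0.31, 2.03], [-1.54, 1.56], [0.2, 2.42], [-1.41, 4.55], [0.19, 2.02], [-2.57, 2.57]. Speed limits (rad/s): [2.57, 2.57, 3.14, 3.14, 3.14, 3.14, 3.14].

INTERFACE

Orientations are given as a rotation vector (axis times angle).
In Python, from workcell import arm gives the robot as it stands. Calls block until the motion is done:
- arm.reach(position, orientation): joint-space move of the TCP to a pose.
- arm.move_linear(position, ori=None, feed=0.15, until_force=None): straight line of the TCP; ori=None keeps the orientation; feed is the mean speed in m/s. With until_force (N) it stops when the force on the tool has changed by that much, and returns True; else False.
- arm.move_joints(angles): joint-space move.
- arm.move_gripper(opening): finger opening in m; the grip force is fixed at half the most; returns when the fingers have stopped.
- arm.dwell(seconds).
- arm.ik(position, orientation): joint angles nearest the present ones, or None.
- arm.get_obs(): the state.
- arm.get_image(name): name is "scene" or "top"; returns a dict with "frame" (480x640x3 uint8, red, green, blue), "z_map" (480x640 float32, m along the optical axis (not along the pixel's ray), 0 where there is no reading), "K" (3x3 intrinsics, pixels), "D" ([k1, k2, p1, p2, k3] as OpenCV has them; the pictures are not rectified), "R" (3x3) and "t" (3): a world point X has camera coordinates R X + t. Camera axes: x right, y down, z forward; pixel columns grow to the right and rows downward; lengths in m; the calibration is good to about 2 mm. A picture is of the moment at which its call begins.
A pose or a line that the arm cannot do raises arm.PlanningError and nothing moves.
- arm.job_done(): hands the job in, once; it reports no verdict.
Trained networks look in a picture, given as the dict that the camera call returned (one of the last four; its "shot" number tells which), for a name from the list of things; names that differ only in an ending like _2 or _b are one class to them, and where a whole thing is asked for, a point or a joint stands for the part that bears it (a point fixed in the world has none). Each returns a list of dicts, best first, with "p" (0 to 1); they miss things now and then, are a little off and sometimes report something else, mostly with a low value. They report only what shows in the picture. A call takes as long as a camera call. They do not tell look-alikes from the thing itself.
- arm.recognise(picture, target): "bbox" ([left, top, width, height] in pixels, round what is visible of it).
- arm.place_of(picture, target): "centre" ([column, row] in pixels: a listed point, or the origin of a listed thing).
The state is a dict: "time_s": time; "qpos": joint angles; "joint_vel": joint speeds; "effort": joint torques, N m; "position": TCP position; "ee_rot": TCP orientation; "contact_force": force on the tool from outside, world axes, zero at the start; "wrist_torque": the same for the moment, N m; "opening": finger opening in m.
Only numpy, scipy, OpenCV 4.12 (cv2) and the standard library are available. Lean on these libraries where they do the work, as an engineer would, in place of code of your own. Each camera call takes 0.05 s, during which the arm holds its last target.

TASK

Put the brass-rimmed lens from the wooden puck back on the three pins of the green inspection stand, then slide the red-tabbed jaw up so that its sprung nose drives the lens firmly against both stops: the lens must lie flat on the pins, bear on both stops and the nose, and stay held when you let go. It is glass, so set it down and push gently, and leave the other goods alone.

Things in the scene. Friction and masses are not known exactly. Their poses are not given: they have to be found in the camera images.
- lens: Round magnifying lens in a brass rim, a disc 60 mm across and 14 mm thick, about 0.15 kg, lying flat. Origin: centre of its underside; z up. At the start it lies on the puck. Its rim can be gripped from above, across its diameter.
- tray: Low steel tray, fixed, with a dark wooden puck fixed on it (40 mm across, top 27 mm above the table). Origin: under the puck's centre, at table height. The tray (3 mm floor, 10 mm rim) reaches 160 mm to the -x side of the puck, 60 mm to its +x side, and 75 mm either way in y.
- stand: Green inspection stand, fixed. Origin: at table height under the nominal centre of the seated lens; x points from the jaw to the two stops, z up. Base plate 10 mm thick, x -160 to +70 mm, y -55 to +55 mm. Does not move.
- pins: The three round-topped, polished steel pins of the stand, 10 mm thick at the top, at (-13, 17), (-13, -17) and (14, 0) mm in the stand's frame. Their tops, and so the underside of a lens lying flat on them, are 34 mm above the table. Origin and axes: the stand's.
- lay_point (a point): Where to lay the lens down: the centre of its underside, lying on the pins, 7 mm to the -x side of the stand's origin and 34 mm above the table. Laid within about 2 mm of here it clears both stops at any setting, and the jaw as it starts; it is then still loose and up to 11 mm short of its seat. Axes as the stand's.
- stop_left: Fixed stop on the +y side of the stand: green post, top 50 mm above the table, with a screw ending in a polished 10 mm steel ball that bears on the lens rim 41 mm above the table. Origin: at table height under the ball's nominal centre, 35 mm from the stand's origin, at 45 degrees; own x points away from the lens. The screw is set up to 2.5 mm in or out of nominal; this is not measured. It does not yield.
- stop_right: The same stop on the -y side, 45 degrees to the -y side of the stand's x, with its own unmeasured setting. With the two settings, the centre of the seated lens lies up to 3.6 mm from the stand's origin.
- thumb_tab (a point): Centre of the top of the jaw's upright red thumb tab, 77 mm above the table: 12 mm thick across the stand's y, 22 mm long in x, standing 44 mm above the block (top 33 mm). Pinch it across y from above, or push it from behind. It is 30 mm behind the jaw's front face. Moving the loose lens takes under 1 N more than the drag; about 4 N more than the drag (10 N in all) is a good firm push at the end.
- jaw: Sliding jaw; slides along the stand's x, stiffly (about 6 N drag), and stays where it is left. Origin: centre of its front face, 41 mm above the table, 86 mm to the -x side of the stand's origin when fully back; it starts 0 to 6 mm forward of that and can go 56 mm forward. Its nose meets the seated lens 18 to 50 mm forward, where exactly has to be felt.
- jaw_front (a point): The same front face, where a brass screw comes out, set 0 to 24 mm out (not measured; does not yield). It carries the black nose, 20 mm wide, its face 10 mm ahead of this point plus the setting. The nose yields 3 mm, with 1 N plus 2.5 N per mm; beyond that it is solid and the force on the glass climbs steeply; over 10 N on its rim is too much.
- toy_car: Bystander: yellow toy car, 66 x 29 x 26 mm, on the tray. Origin: centre of its underside.
- candlestick: Bystander: brass candlestick, 72 mm across the foot, 120 mm high. Origin: centre of its underside.
- cup: Bystander: steel cup, 64 mm across, 70 mm high. Origin: centre of its underside.
- bowl: Bystander: copper bowl, 100 mm across, 38 mm high. Origin: centre of its underside.
Things that resemble listed ones, but are neither listed nor needed, are in the scene too. Of the things shaped like the lens, the brass one is meant.

How it is judged:
By the outcome, as a careful person would: the job done as asked, in the order asked, and still so for the second after the job is handed in, with the robot touching nothing.
It also fails if it takes over 58 s, if anything falls off the work surface, if the arm or the gripper's body presses on something with over 40 N, if the wrist force passes 120 N, or if a joint passes its speed limit or range.

## Working session

There is one attempt and no reset: what is moved stays moved. The work goes in short steps, each a Python script; the robot and the scene stay as the last script left them, time stands still between calls to the robot, and variables do not carry over. Pictures are saved under pics/ and viewed, and the job is handed in when it is done.

```bash
ls; mkdir -p pics
cat > h.py <<'E'
import numpy as np, cv2
from workcell import arm
def ray(im,px):
    u=cv2.undistortPoints(np.array([[px]],float),im["K"],np.array(im["D"],float))[0,0]
    return np.array([u[0],u[1],1.0])
def at_z(im,px,z):
    R=np.array(im["R"]);t=np.array(im["t"]);d=R.T@ray(im,px);c=-R.T@t
    return c+d*(z-c[2])/d[2]
def at_depth(im,px):
    R=np.array(im["R"]);t=np.array(im["t"]);c,r=int(round(px[0])),int(round(px[1]))
    w=im["z_map"][max(r-1,0):r+2,max(c-1,0):c+2];w=w[w>0]
    if len(w)==0: return None
    return R.T@(ray(im,px)*np.median(w)-t)
def proj(im,X):
    p,_=cv2.projectPoints(np.array(X,float).reshape(-1,1,3),cv2.Rodrigues(np.array(im["R"],float))[0],np.array(im["t"],float),im["K"],np.array(im["D"],float))
    return p[:,0]
def save(im,name): cv2.imwrite("pics/"+name,im["frame"][:,:,::-1])
E
python3 - <<'E'
from h import *
np.set_printoptions(precision=4,suppress=True)
for n in ("scene","top"):
    im=arm.get_image(n); save(im,n+"0.png")
    print(n,"cam",-np.array(im["R"]).T@np.array(im["t"]))
    for k in ["lens","tray","stand","stop_left","stop_right","jaw","toy_car"]:
        for d in arm.recognise(im,k)[:4]: print(k,"bbox",np.round(d["bbox"]),round(d["p"],2))
    for k in ["lens","tray","stand","lay_point","stop_left","stop_right","thumb_tab","jaw","jaw_front"]:
        for d in arm.place_of(im,k)[:4]: print(k,np.round(d["centre"],1),round(d["p"],2))
print(arm.get_obs()["time_s"], arm.get_obs()["ee_rot"])
E
```

```text
pics
scene cam [1.3995 0.0222 0.6201]
lens bbox [333. 214.  30.  21.] 0.87
lens bbox [325. 252.  32.  23.] 0.71
lens bbox [218. 241.  12.  22.] 0.68
lens bbox [412. 217.  26.  24.] 0.67
tray bbox [382. 195.  84.  75.] 0.89
stand bbox [180. 190.  97.  85.] 0.93
stop_left bbox [221. 245.   8.  18.] 0.56
stop_right bbox [183. 234.  21.  26.] 0.68
stop_right bbox [226. 191.  31.  32.] 0.45
jaw bbox [228. 191.  30.  34.] 0.88
toy_car bbox [432. 200.  13.  19.] 0.6
toy_car bbox [215. 233.  17.  20.] 0.2
lens [425.  232.3] 0.85
lens [346.5 226. ] 0.69
lens [220.  252.3] 0.59
lens [340.9 267.9] 0.58
tray [422.1 244.2] 0.88
stand [221.1 251.3] 0.83
lay_point [220. 238.] 0.56
stop_left [224.7 262.2] 0.7
stop_right [204.3 251.5] 0.79
stop_right [436.3 213.3] 0.36
thumb_tab [241.8 191.5] 0.84
jaw [237.3 214.6] 0.75
jaw_front [425.3 232.6] 0.7
jaw_front [234.7 215.4] 0.64
top cam [ 0.4604 -0.0174  0.8619]
lens bbox [274. 292.  41.  41.] 0.9
lens bbox [297. 216.  42.  37.] 0.74
lens bbox [177. 234.  41.  43.] 0.6
tray bbox [112. 204. 148. 174.] 0.79
stand bbox [393. 235. 129. 165.] 0.69
stop_left bbox [456. 240.  16.  30.] 0.63
stop_right bbox [492. 271.  31.  15.] 0.58
jaw bbox [418. 314.  46.  60.] 0.91
toy_car bbox [136. 301.  32.  45.] 0.56
lens [291.5 314.1] 0.66
lens [198.7 255.8] 0.65
lens [315.7 234.9] 0.59
tray [202.9 256.9] 0.57
stand [471.3 290.4] 0.91
lay_point [366.  155.4] 0.7
lay_point [469.  292.4] 0.61
stop_left [465.4 271.1] 0.54
stop_right [488.7 285. ] 0.68
thumb_tab [445.  354.7] 0.6
jaw [448.1 337.1] 0.88
jaw_front [200.6 255.9] 0.75
jaw_front [451.7 338.4] 0.66
1.7 [ 2.0201  0.3769 -2.02  ]
```

View pics/top0.png

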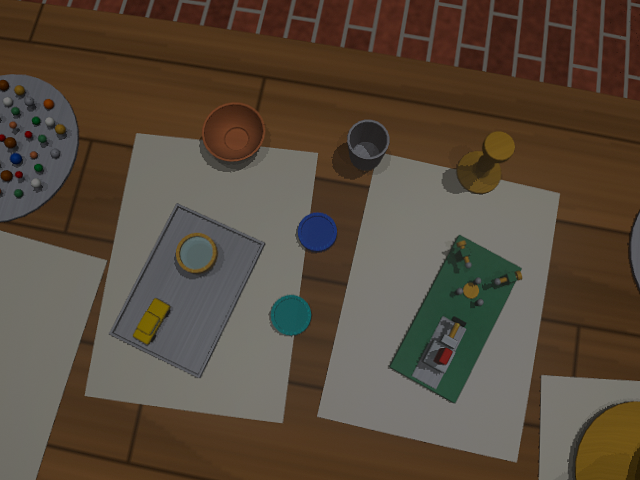

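View pics/scene0.png

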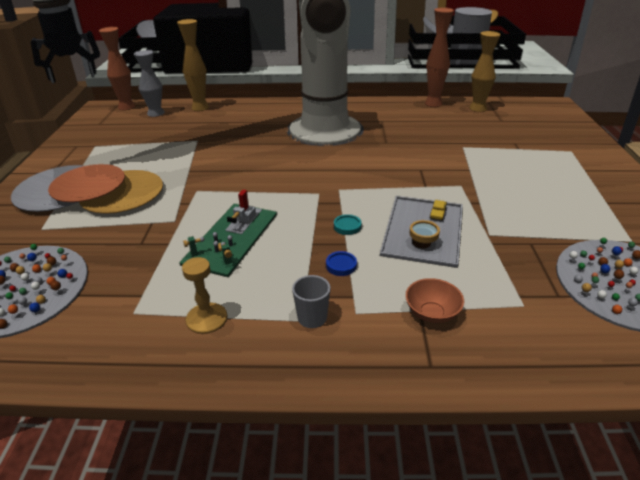

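Lens candidates in the top picture are the brass-rimmed disc on the puck (197,254), the blue disc (317,232) and the teal disc (291,315). I choose the brass one and check it in a close crop, along with the stand.

Run:
```python
from h import *
import pickle
np.set_printoptions(precision=4,suppress=True)
im=arm.get_image("top"); sc=arm.get_image("scene"); pickle.dump((im,sc),open("im0.pkl","wb"))
f=im["frame"]
a=cv2.resize(f[225:345-0,150:270],(400,400),interpolation=cv2.INTER_CUBIC)
b=cv2.resize(f[228:408,385:530],(400,497),interpolation=cv2.INTER_CUBIC)
o=np.zeros((500,800,3),np.uint8);o[:400,:400]=a;o[:497,400:]=b
o=np.clip(o.astype(float)*1.6,0,255).astype(np.uint8)
cv2.imwrite("pics/crop0.png",o[:,:,::-1])
g=f.astype(int)
# green plate
m=((g[...,1]>g[...,0]*1.3)&(g[...,1]>g[...,2]*1.15)&(g[...,1]>40)).astype(np.uint8)
m[:, :380]=0; m=cv2.morphologyEx(m,cv2.MORPH_OPEN,np.ones((3,3)))
c=max(cv2.findContours(m,0,2)[0],key=cv2.contourArea)
hull=cv2.convexHull(c); 
P=np.array([at_z(im,p[0],0.010)[:2] for p in hull],np.float32)
r=cv2.minAreaRect(P);print("plate",r,cv2.boxPoints(r))
print("hull px",cv2.boxPoints(cv2.minAreaRect(hull)))
# lens: pixels with z in band
R=np.array(im["R"]);t=np.array(im["t"])
uv=np.array([(u,v) for v in range(225,285) for u in range(165,235)],float)
n=cv2.undistortPoints(uv[:,None],im["K"],np.array(im["D"],float))[:,0]
z=np.array([im["z_map"][int(v),int(u)] for u,v in uv])
X=(np.c_[n,np.ones(len(n))]*z[:,None]-t)@R
s=(X[:,2]>0.033)&(z>0); 
print("lens depth ctr",X[s].mean(0),np.ptp(X[s],axis=0),s.sum(),np.percentile(X[s,2],[5,50,95]), cv2.minEnclosingCircle(X[s][:,:2].astype(np.float32)))
for k,h in [((471.3,290.4),0),((202.9,256.9),0)]: print(at_z(im,k,h))
print("lens net",at_z(im,(198.7,255.8),.027), "scene",at_z(sc,(425,232.3),.027))
print("tab",at_z(im,(445,354.7),.077),at_z(sc,(241.8,191.5),.077),"jaw",at_z(im,(448.1,337.1),.041),at_z(sc,(237.3,214.6),.041),"stand sc",at_z(sc,(221.1,251.3),0))
print("stops",at_z(im,(465.4,271.1),0),at_z(im,(488.7,285),0),at_z(sc,(224.7,262.2),0),at_z(sc,(204.3,251.5),0))
```

```text
plate ((0.5577054619789124, -0.19117628037929535), (0.10894173383712769, 0.22870445251464844), 71.0417251586914) [[ 0.4319 -0.2055]
 [ 0.6482 -0.2798]
 [ 0.6836 -0.1768]
 [ 0.4673 -0.1025]]
hull px [[388.1304 368.0786]
 [458.4063 234.2841]
 [524.4248 268.9605]
 [454.1489 402.755 ]]
lens depth ctr [0.5786 0.2074 0.0376] [0.0604 0.0595 0.0116] 1294 [0.0341 0.0369 0.0422] ((0.5787545442581177, 0.20653308928012848), 0.03083086386322975)
[ 0.602  -0.2101  0.    ]
[0.5799 0.2055 0.    ]
lens net [0.5766 0.2051 0.027 ] scene [0.578  0.2091 0.027 ]
tab [ 0.4956 -0.1689  0.077 ] [ 0.4996 -0.1705  0.077 ] jaw [ 0.5227 -0.1767  0.041 ] [ 0.5337 -0.1788  0.041 ] stand sc [ 0.6066 -0.2053  0.    ]
stops [ 0.6301 -0.1971  0.    ] [ 0.615  -0.2356  0.    ] [ 0.6416 -0.1917  0.    ] [ 0.6074 -0.2398  0.    ]
```

View pics/crop0.png

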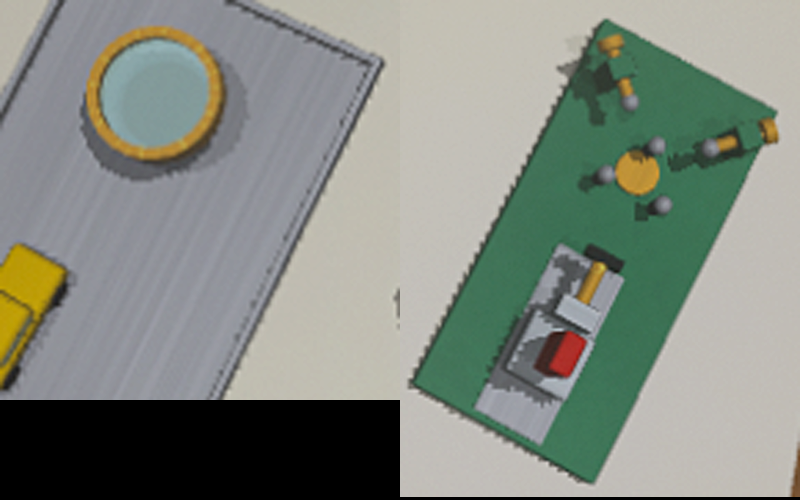

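The crop shows the brass-rimmed disc on the puck (top view 197,254), beside the yellow car at (152,320). On the stand the pins are at about (478,280), (460,291) and (480,303), the stop balls at (468,265) and (497,282), and the red tab at (445,355). Next I refine the stand pose.

Run:
```python
from h import *
import pickle
from scipy.optimize import least_squares
np.set_printoptions(precision=4,suppress=True)
im,sc=pickle.load(open("im0.pkl","rb"))
C=lambda x,y:(385+(x-400)/2.7586-0.3,228+y/2.761-0.3)
px=[C(656,145),C(606,174),C(662,206),C(638,173)]
loc=np.array([[14,0],[-13,17],[-13,-17],[0,0]])/1000
Z=[.031,.031,.031,.010]
W=np.array([at_z(im,p,z)[:2] for p,z in zip(px,Z)]);print(W)
def f(q):
    c,s=np.cos(q[2]),np.sin(q[2]);return (loc@np.array([[c,s],[-s,c]])+q[:2]-W).ravel()
r=least_squares(f,[.6,-.206,-.33]);print("pins fit",r.x,np.degrees(r.x[2]),r.fun.reshape(-1,2)*1000)
# ellipse of the rim outer edge of lens (brass)
f_=im["frame"].astype(int)[225:285,165:230]
m=((f_[...,0]>f_[...,2]*1.6)&(f_[...,0]>60)).astype(np.uint8)
c=max(cv2.findContours(m,0,2)[0],key=cv2.contourArea)
e=cv2.fitEllipse(c);print(e); p=(e[0][0]+165,e[0][1]+225);print("lens",at_z(im,p,.039))
Q=np.array([at_z(im,(a[0][0]+165,a[0][1]+225),.039)[:2] for a in c],np.float32);print(cv2.minEnclosingCircle(Q))
# overlay scene
th=r.x[2];ex=np.array([np.cos(th),np.sin(th)]);ey=np.array([-ex[1],ex[0]])
for nm,I in(("t",im),("s",sc)):
    v=I["frame"].copy()
    def W3(x,y,z): return np.r_[r.x[:2]+ex*x/1000+ey*y/1000,z/1000]
    pts=[W3(-160,-55,10),W3(-160,55,10),W3(70,55,10),W3(70,-55,10),W3(-13,17,34),W3(-13,-17,34),W3(14,0,34),W3(24.7,24.7,41),W3(24.7,-24.7,41),W3(-83-30,0,77)]
    x0,y0=(385,228) if nm=="t" else (170,180); w,h=(145,180) if nm=="t" else (115,110)
    k=4 if nm=="s" else 2.75
    crop=cv2.resize(v[y0:y0+h,x0:x0+w],None,fx=k,fy=k,interpolation=cv2.INTER_CUBIC)
    crop=np.clip(crop*1.6,0,255).astype(np.uint8)
    for q in proj(I,pts): cv2.drawMarker(crop,(int((q[0]-x0+.5)*k),int((q[1]-y0+.5)*k)),(255,0,255),1,10)
    cv2.imwrite(f"pics/ov_{nm}.png",crop[:,:,::-1])
```

```text
[[ 0.6136 -0.2103]
 [ 0.5934 -0.1857]
 [ 0.5816 -0.2177]
 [ 0.6004 -0.2073]]
pins fit [ 0.6001 -0.2063 -0.3397] -19.465745539694534 [[-0.3357 -0.6137]
 [ 0.1088 -0.2073]
 [ 0.5217 -0.2464]
 [-0.2947  1.0674]]
((30.842449188232422, 27.39018440246582), (38.60829162597656, 40.61328125), 58.326820373535156)
lens [0.5792 0.2073 0.039 ]
((0.5792334079742432, 0.20709487795829773), 0.030692681670188904)
```

View pics/ov_t.png

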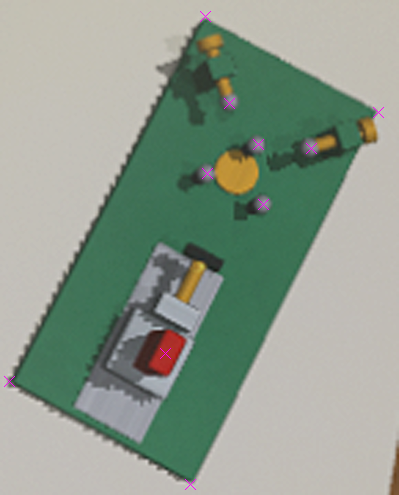

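View pics/ov_s.png

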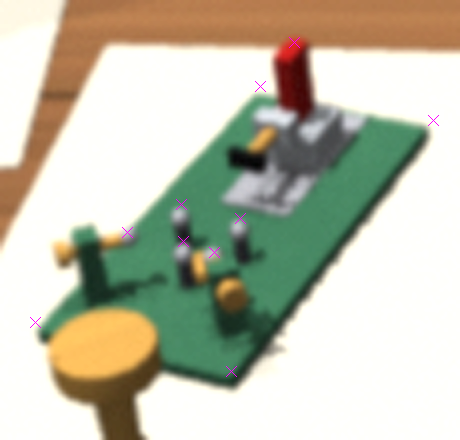

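The overlay fits the top view: pins, balls and plate corners agree to about 1 mm (plate measured 109 x 229 mm, expected 110 x 230). That puts the stand origin at (0.600,-0.206) with yaw -19.3°, and the lens at (0.579,0.207). The scene camera is about 2 px off, so I rely on the top camera. Now the grasp.

```bash
cat >> h.py <<'E'
from scipy.spatial.transform import Rotation as Rn
O=np.array([.6001,-.2060]);TH=np.radians(-19.3)
EX=np.array([np.cos(TH),np.sin(TH)]);EY=np.array([-EX[1],EX[0]])
LENS=np.array([.579,.207])
def ori(yv):
    x=np.array([0,0,-1.]);y=np.r_[yv,0]/np.linalg.norm(yv);return Rn.from_matrix(np.c_[x,y,np.cross(x,y)]).as_rotvec()
def st(x,y): return O+EX*x/1000+EY*y/1000
E
python3 - <<'E'
from h import *
np.set_printoptions(precision=4,suppress=True)
q0=arm.get_obs()["qpos"]
best=None
for s in(1,-1):
    o=ori(s*EY)
    print(s,[arm.ik(np.r_[p,z],o) for p,z in((LENS,.2),(st(-7,0),.02),(st(-140,0),.05))])
E
```

```text
1 [array([ 0.4408,  0.8325, -1.3028,  1.6577,  0.8291,  1.3145,  0.2213]), array([ 0.8853,  0.8863, -0.8618,  1.7246,  0.821 ,  0.9331,  0.9153]), array([ 0.9788,  0.6505, -0.8796,  2.0515,  0.7246,  0.7809,  0.8856])]
-1 [array([-0.0328,  0.4774, -0.4732,  1.6727,  0.2438,  1.0504, -2.4903]), array([ 0.5379,  0.7167, -0.3411,  1.737 ,  0.3301,  0.7448, -1.878 ]), array([ 0.6315,  0.5066, -0.43  ,  2.062 ,  0.3449,  0.6413, -1.9379])]
```

Run:
```python
from h import *
np.set_printoptions(precision=4,suppress=True)
o=ori(EY)
arm.reach(np.r_[LENS,.16],o)
arm.move_linear(np.r_[LENS,.06],feed=.15)
im=arm.get_image("top");save(im,"pre.png")
ob=arm.get_obs();print(ob["time_s"],ob["position"],ob["opening"],ob["contact_force"])
v=im["frame"][190:340,120:280];cv2.imwrite("pics/pre_c.png",np.clip(cv2.resize(v,None,fx=4,fy=4,interpolation=2)*1.6,0,255)[:,:,::-1])
```

```text
5.7667 [0.5796 0.2077 0.0612] 0.0856022849807671 [ 0.8276 -0.2615  0.2576][ WARN:0@5.211] global loadsave.cpp:1063 imwrite_ Unsupported depth image for selected encoder is fallbacked to CV_8U.
```

View pics/pre_c.png

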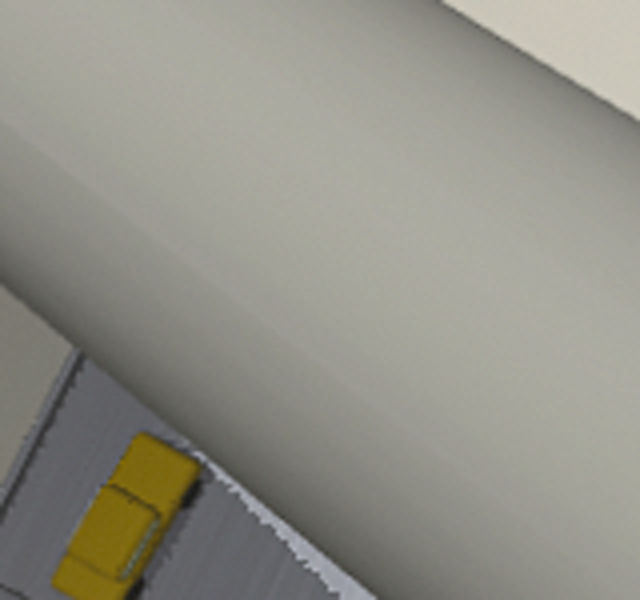

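The arm hides the tool from the top camera, so I use the scene camera. Now I lower with a force guard and grip.

Run:
```python
from h import *
np.set_printoptions(precision=4,suppress=True)
print(arm.move_linear(np.r_[LENS,.012],feed=.08,until_force=6))
ob=arm.get_obs();print(ob["position"],ob["contact_force"])
arm.move_gripper(.055)
ob=arm.get_obs();print(ob["time_s"],ob["position"],ob["opening"],ob["contact_force"],ob["wrist_torque"])
im=arm.get_image("scene");v=im["frame"][170:290,350:500];cv2.imwrite("pics/grip.png",np.clip(cv2.resize(v,None,fx=5,fy=5,interpolation=2)*1.6,0,255).astype(np.uint8)[:,:,::-1])
```

```text
False
[0.579  0.2074 0.012 ] [ 0.209  -0.2557  0.5694]
6.8917 [0.5795 0.2074 0.0131] 0.058420247982342265 [-1.244  -0.7086  5.6844] [-0.1712  0.2517  0.07  ]
```

View pics/grip.png

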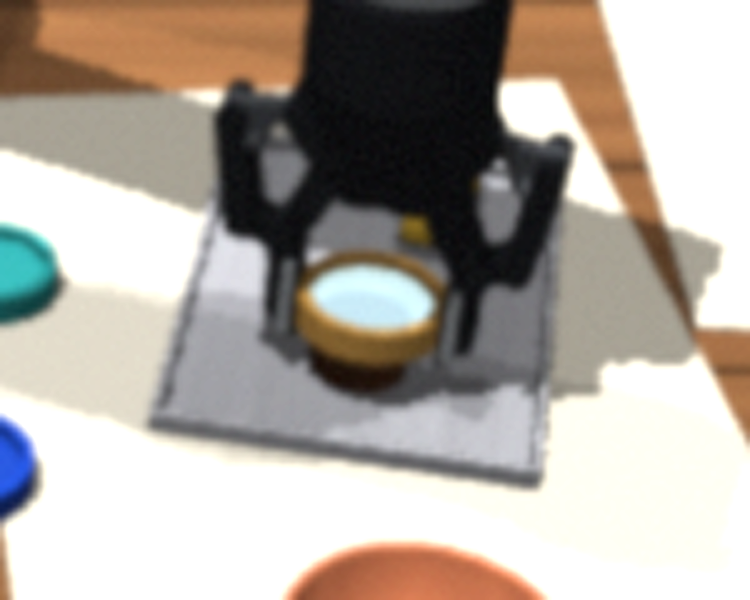

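Gripped: the opening is 58 mm across the rim, and the rim at (370,300) in the crop sits level between the pads. I lift, carry it over, and check before lowering.

Run:
```python
from h import *
np.set_printoptions(precision=4,suppress=True)
G=np.array([.5795,.2074])
arm.move_linear(np.r_[G,.14],feed=.12)
ob=arm.get_obs();print(ob["position"],ob["opening"],ob["contact_force"])
T=st(-7,0)-LENS+G; print("T",T)
arm.move_linear(np.r_[T,.14],feed=.2)
arm.move_linear(np.r_[T,.055],feed=.12)
ob=arm.get_obs();print(ob["time_s"],ob["position"],ob["opening"],ob["contact_force"])
im=arm.get_image("scene");v=im["frame"][160:290,150:300];cv2.imwrite("pics/pl.png",np.clip(cv2.resize(v,None,fx=5,fy=4.5,interpolation=2)*1.6,0,255).astype(np.uint8)[:,:,::-1])
im=arm.get_image("top");v=im["frame"][220:410,380:530];cv2.imwrite("pics/plt.png",np.clip(cv2.resize(v,None,fx=3,fy=3,interpolation=2)*1.6,0,255).astype(np.uint8)[:,:,::-1])
```

```text
[0.579 0.207 0.139] 0.05850218456604494 [-0.178  -0.6876 -1.9207]
T [ 0.594  -0.2033]
11.225 [ 0.5946 -0.203   0.0555] 0.057632678735177356 [-0.6753 -0.1172 -1.9269]
```

View pics/pl.png

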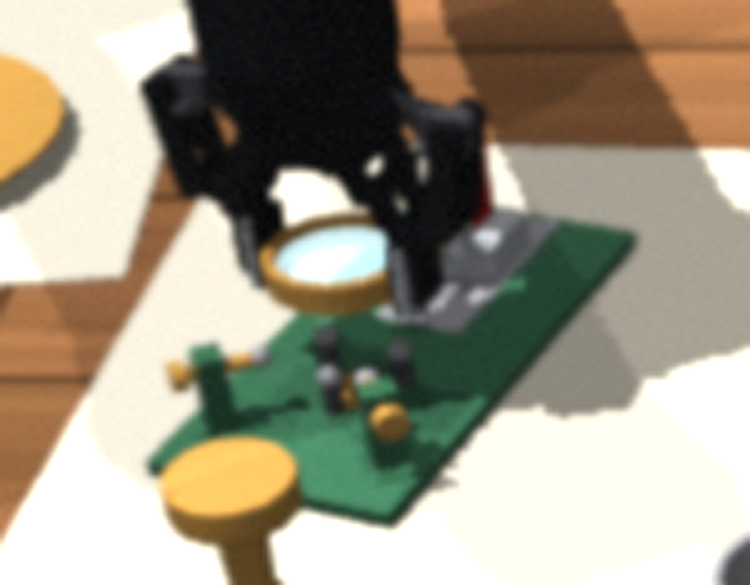

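View pics/plt.png

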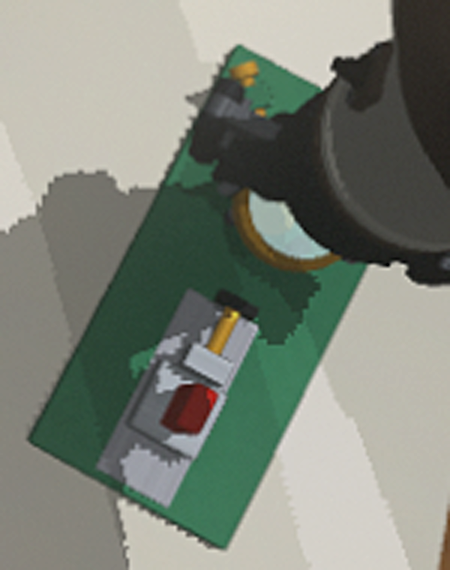

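The lens hangs level at about (330,260) in the scene crop, held by its rim and short of the stop balls. Now I set it down gently.

Run:
```python
from h import *
np.set_printoptions(precision=4,suppress=True)
T=np.array([.594,-.2033])
arm.move_linear(np.r_[T,.027],feed=.06,until_force=4)
ob=arm.get_obs();print(ob["position"],ob["contact_force"])
print(arm.move_linear(np.r_[T,.0175],feed=.01,until_force=2))
ob=arm.get_obs();print(ob["time_s"],ob["position"],ob["opening"],ob["contact_force"])
```

```text
[ 0.594  -0.2031  0.0268] [-0.5717 -0.6988 -1.2189]
True
12.6417 [ 0.594  -0.2033  0.0198] 0.058126593933651334 [ 0.136  -0.6828  5.1491]
```

Run:
```python
from h import *
np.set_printoptions(precision=4,suppress=True)
arm.move_gripper(.068)
ob=arm.get_obs();print(ob["position"],ob["opening"],ob["contact_force"])
arm.move_gripper(.085)
p=ob["position"]
T=np.array([.594,-.2033])
arm.move_linear(np.r_[T,.13],feed=.12)
# go toward behind the tab, high
B=st(-165,0)
arm.reach(np.r_[B,.13],ori(EY))
im=arm.get_image("top");s=arm.get_image("scene")
import pickle;pickle.dump((im,s),open("im1.pkl","wb"))
v=s["frame"][160:290,150:300];cv2.imwrite("pics/laid_s.png",np.clip(cv2.resize(v,None,fx=5,fy=4.5,interpolation=2)*1.6,0,255).astype(np.uint8)[:,:,::-1])
v=im["frame"][220:410,380:530];cv2.imwrite("pics/laid_t.png",np.clip(cv2.resize(v,None,fx=3,fy=3,interpolation=2)*1.6,0,255).astype(np.uint8)[:,:,::-1])
ob=arm.get_obs();print(ob["time_s"],ob["position"],ob["contact_force"])
```

```text
[ 0.5926 -0.2033  0.0183] 0.06797386062717196 [ 0.073  -0.9069  0.5164]
15.0667 [ 0.4456 -0.1518  0.1301] [-0.3387  0.0868  0.0217]
```

View pics/laid_t.png

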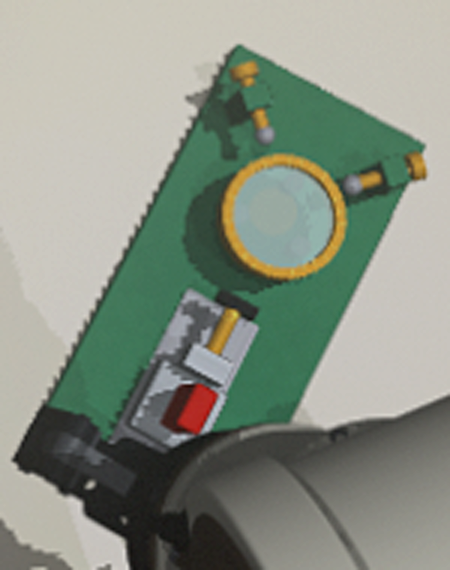

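View pics/laid_s.png

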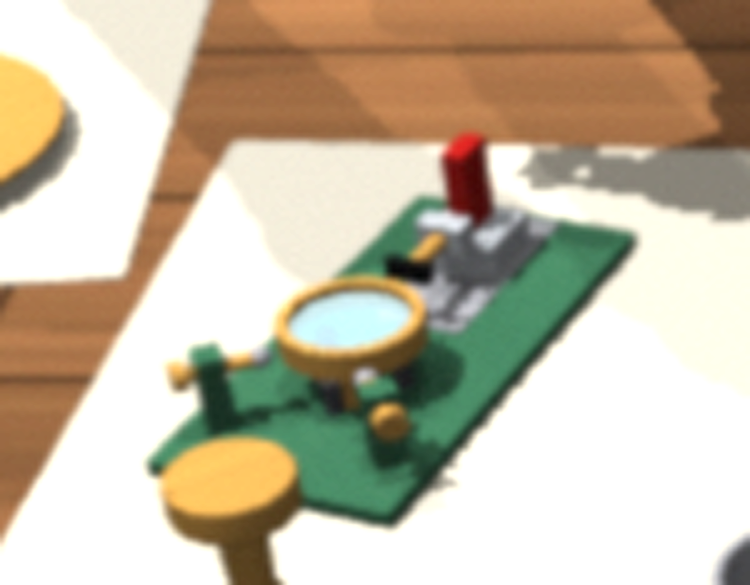

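```bash
cat >> h.py <<'E'
def lens_fit(im,box=(445,262,502,322)):
    x0,y0,x1,y1=box
    R=np.array(im["R"]);t=np.array(im["t"])
    uv=np.array([(u,v) for v in range(y0,y1) for u in range(x0,x1)],float)
    n=cv2.undistortPoints(uv[:,None],im["K"],np.array(im["D"],float))[:,0]
    z=np.array([im["z_map"][int(v),int(u)] for u,v in uv])
    X=(np.c_[n,np.ones(len(n))]*z[:,None]-t)@R
    c=np.array([0,0]);s=(z>0)&(X[:,2]>.03)&(X[:,2]<.06)
    L=(X[:,:2]-O)@np.c_[EX,EY]
    s&=(np.hypot(L[:,0]+.003,L[:,1])<.036)
    A=np.c_[L[s],np.ones(s.sum())];pl=np.linalg.lstsq(A,X[s,2],rcond=None)[0]
    m=cv2.minEnclosingCircle(L[s].astype(np.float32))
    f=im["frame"].astype(int)[y0:y1,x0:x1]
    b=((f[...,0]>f[...,2]*1.6)&(f[...,0]>f[...,1]*1.1)&(f[...,0]>60)).astype(np.uint8)
    cs=max(cv2.findContours(b,0,2)[0],key=cv2.contourArea)
    Q=np.array([at_z(im,(a[0][0]+x0,a[0][1]+y0),.046)[:2] for a in cs]);Q=((Q-O)@np.c_[EX,EY]).astype(np.float32)
    return "depth ctr mm",np.array(m[0])*1000,m[1]*1000,"tilt deg",np.degrees(pl[:2]),"z0",pl[2],"brass",np.array(cv2.minEnclosingCircle(Q)[0])*1000,cv2.minEnclosingCircle(Q)[1]*1000
E
python3 - <<'E'
from h import *
import pickle
np.set_printoptions(precision=4,suppress=True)
im,s=pickle.load(open("im1.pkl","rb"))
print(lens_fit(im))
p=[d["centre"] for d in arm.place_of(arm.get_image("top"),"thumb_tab")[:2]]
for q in p: print("tab",(at_z(im,q,.077)[:2]-O)@np.c_[EX,EY]*1000)
g=im["frame"].astype(int);m=(g[...,0]>90)&(g[...,1]<50)&(g[...,2]<50);m[:, :420]=0;m[:335]=0;m[:,480:]=0
# top-face: use depth points
pts=[at_depth(im,(u,v)) for v,u in zip(*np.nonzero(m))]
pts=np.array([q for q in pts if q is not None and q[2]>.07]);print(len(pts))
if len(pts):
  l=(pts[:,:2]-O)@np.c_[EX,EY]*1000;print("tab top",l.min(0),l.max(0),l.mean(0))
E
```

```text
('depth ctr mm', array([-1.9768,  0.0058]), 35.34657880663872, 'tilt deg', array([ 0.5302, -0.8383]), 'z0', np.float64(0.0443178014900805), 'brass', array([-7.1313, -0.5459]), 30.593449249863625)
tab [-106.3629   -1.4991]
111
tab top [-121.7137   -6.045 ] [-101.6608    3.9134] [-111.7754   -0.9205]
```

The lens is at (-7.1,-0.5) mm in the stand frame, where (-7,0) was wanted, and flat within depth noise. The tab is centred at about (-112,-1). Next I close the gripper behind the tab and push.

Run:
```python
from h import *
np.set_printoptions(precision=4,suppress=True)
def S(): 
    ob=arm.get_obs();F=ob["contact_force"];L=(ob["position"][:2]-O)@np.c_[EX,EY]*1000
    return round(ob["time_s"],2),L,round(ob["position"][2],4),"Fx",round(F[:2]@EX,2),"Fy",round(F[:2]@EY,2),"Fz",round(F[2],2)
arm.move_gripper(0.0)
z=.050
arm.move_linear(np.r_[st(-147,-.5),.13])
print(arm.move_linear(np.r_[st(-147,-.5),z],feed=.12,until_force=6),S())
arm.dwell(.2);print(S())
print(arm.move_linear(np.r_[st(-115,-.5),z],feed=.02,until_force=3),S())
s=arm.get_image("scene");v=s["frame"][160:290,150:300];cv2.imwrite("pics/push0.png",np.clip(cv2.resize(v,None,fx=5,fy=4.5,interpolation=2)*1.6,0,255).astype(np.uint8)[:,:,::-1])
```

```text
False (17.02, array([-146.6998,   -0.1646]), np.float64(0.0505), 'Fx', np.float64(-0.0), 'Fy', np.float64(0.02), 'Fz', np.float64(-0.06))
(17.22, array([-146.4778,   -0.5044]), np.float64(0.0507), 'Fx', np.float64(-0.19), 'Fy', np.float64(0.39), 'Fz', np.float64(-0.24))
True (18.04, array([-134.1406,   -0.5387]), np.float64(0.0495), 'Fx', np.float64(-0.01), 'Fy', np.float64(-0.34), 'Fz', np.float64(-0.73))
```

View pics/push0.png

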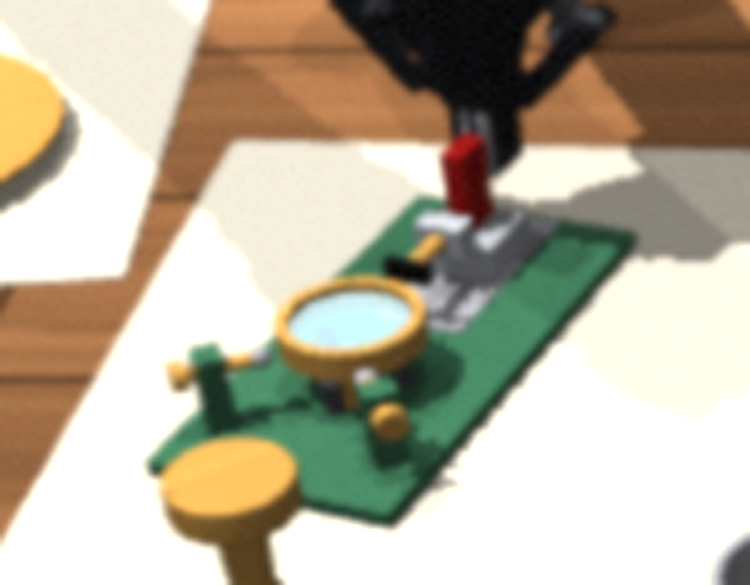

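Contact with the tab came at TCP x = -134, as predicted. First a short free slide to measure the drag.

```bash
cat >> h.py <<'E'
def S(): 
    ob=arm.get_obs();F=ob["contact_force"];L=(ob["position"][:2]-O)@np.c_[EX,EY]*1000
    return round(ob["time_s"],2),L.round(2),round(ob["position"][2],4),"Fx",round(F[:2]@EX,2),"Fy",round(F[:2]@EY,2),"Fz",round(F[2],2)
E
python3 - <<'E'
from h import *
for x in (-132,-130,-128,-126):
    print(arm.move_linear(np.r_[st(x,-.5),.05],feed=.012,until_force=9),*S())
E
```

```text
False 18.48 [-133.59   -0.62] 0.0495 Fx -5.53 Fy 0.27 Fz 0.11
False 18.79 [-131.66   -0.63] 0.0494 Fx -5.48 Fy 0.38 Fz 0.3
False 19.11 [-129.66   -0.63] 0.0494 Fx -5.39 Fy -0.0 Fz 0.77
False 19.43 [-127.66   -0.63] 0.0494 Fx -4.77 Fy -0.49 Fz -0.24
```

Run:
```python
from h import *
x=-126
while x<-88:
    ob=arm.get_obs();f=abs(ob["contact_force"][:2]@EX)
    x+= 2 if f<6.3 else 0.7
    r=arm.move_linear(np.r_[st(x,-.5),.05],feed=.012,until_force=4)
    fs=[arm.get_obs()["contact_force"][:2]@EX]
    for _ in range(2): arm.dwell(.02);fs.append(arm.get_obs()["contact_force"][:2]@EX)
    f=-np.mean(fs);s=S();print(x,r,s[0],s[1],s[2],round(f,2))
    if f>7.9 or r: break
```

```text
-124 False 19.77 [-125.66   -0.56] 0.0494 5.49
-122 False 20.12 [-123.64   -0.58] 0.0494 5.18
-120 False 20.48 [-121.63   -0.59] 0.0495 5.19
-118 False 20.82 [-119.64   -0.57] 0.0494 5.13
-116 False 21.18 [-117.79   -0.58] 0.0494 5.66
-114 False 21.52 [-115.81   -0.51] 0.0495 5.12
-112 False 21.88 [-113.79   -0.48] 0.0495 5.93
-110 False 22.23 [-112.19   -0.53] 0.0494 6.98
-109.3 False 22.51 [-111.75   -0.51] 0.0495 7.77
-108.6 False 22.79 [-111.12   -0.49] 0.0494 7.98
```

Run:
```python
from h import *
np.set_printoptions(precision=3,suppress=True)
im=arm.get_image("top");s=arm.get_image("scene")
print(lens_fit(im))
v=s["frame"][160:290,150:300];cv2.imwrite("pics/seat_s.png",np.clip(cv2.resize(v,None,fx=5,fy=4.5,interpolation=2)*1.6,0,255).astype(np.uint8)[:,:,::-1])
v=im["frame"][230:360,420:540];cv2.imwrite("pics/seat_t.png",np.clip(cv2.resize(v,None,fx=4.5,fy=4.5,interpolation=2)*1.6,0,255).astype(np.uint8)[:,:,::-1])
print(*S())
```

```text
('depth ctr mm', array([-2.769, -0.127]), 35.849276930093765, 'tilt deg', array([-0.151, -0.894]), 'z0', np.float64(0.04439963412927446), 'brass', array([0.606, 0.981]), 30.610816553235054)
22.89 [-111.1   -0.5] 0.0494 Fx -7.72 Fy -0.14 Fz 2.74
```

View pics/seat_t.png

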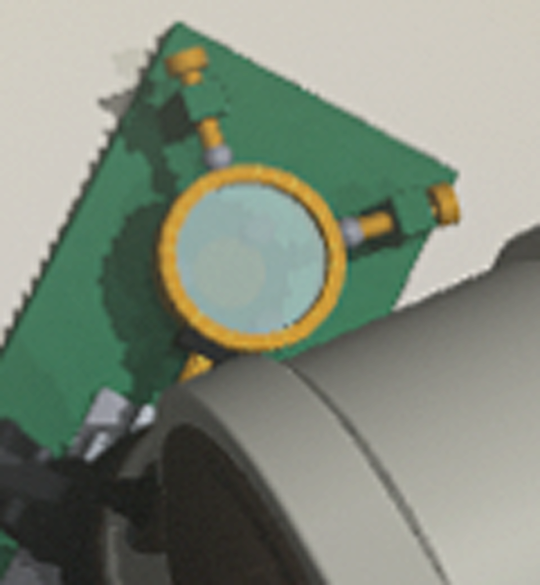

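View pics/seat_s.png

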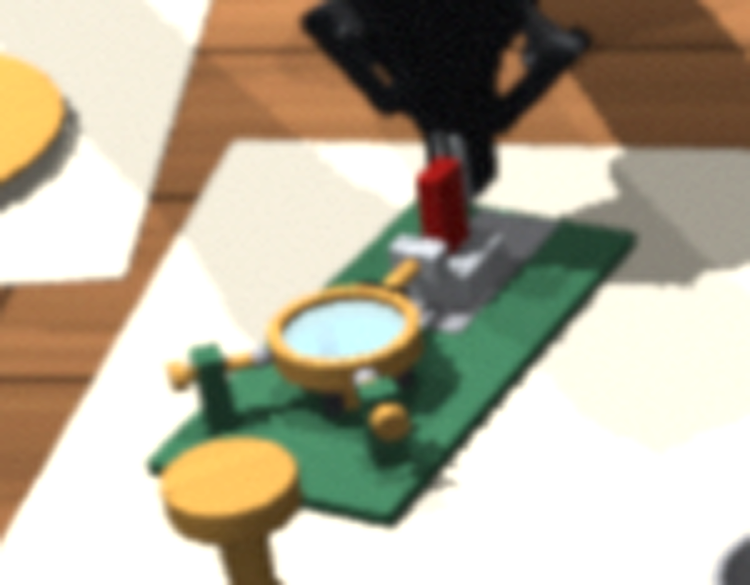

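The lens has moved 7.7 mm and its rim touches both balls, at (218,157) and (350,232) in the crop. The force is rising from 5.3 N of drag. I press on to a firm push of about 9.5 N.

Run:
```python
from h import *
np.set_printoptions(precision=3,suppress=True)
x=-108.6
while x<-104:
    x+=0.6
    r=arm.move_linear(np.r_[st(x,-.5),.05],feed=.008,until_force=3)
    fs=[]
    for _ in range(4): arm.dwell(.02);fs.append(arm.get_obs()["contact_force"][:2]@EX)
    f=-np.mean(fs);s=S();print(x,r,s[0],s[1],s[2],round(f,2),s[-1])
    if f>9.4 or r: break
```

```text
-108.0 False 23.21 [-110.69   -0.5 ] 0.0494 8.58 3.95
-107.4 False 23.52 [-110.33   -0.51] 0.0494 9.22 3.77
-106.80000000000001 False 23.84 [-109.97   -0.51] 0.0494 10.07 5.23
```

Total push is 10.1 N, so the nose carries about 4.5 N. Now I back away and verify.

Run:
```python
from h import *
np.set_printoptions(precision=3,suppress=True)
arm.move_linear(np.r_[st(-140,-.5),.05],feed=.05);print(*S())
arm.move_linear(np.r_[st(-150,-.5),.16],feed=.12)
arm.reach(np.r_[.40,-.02,.25],ori(EY))
arm.dwell(.3)
im=arm.get_image("top");s=arm.get_image("scene")
print(lens_fit(im));print(*S())
v=s["frame"][160:290,150:300];cv2.imwrite("pics/fin_s.png",np.clip(cv2.resize(v,None,fx=5,fy=4.5,interpolation=2)*1.6,0,255).astype(np.uint8)[:,:,::-1])
v=im["frame"][230:410,385:535];cv2.imwrite("pics/fin_t.png",np.clip(cv2.resize(v,None,fx=3.3,fy=3.3,interpolation=2)*1.6,0,255).astype(np.uint8)[:,:,::-1])
```

```text
24.66 [-139.6    -0.61] 0.0501 Fx 0.11 Fy 0.66 Fz -0.43
('depth ctr mm', array([-3.084, -0.378]), 35.92538461089134, 'tilt deg', array([ 0.16 , -1.246]), 'z0', np.float64(0.04433904084791165), 'brass', array([0.8  , 1.123]), 30.609862878918648)
26.98 [-250.34  109.34] 0.2497 Fx -0.48 Fy -0.45 Fz -0.11
```

View pics/fin_t.png

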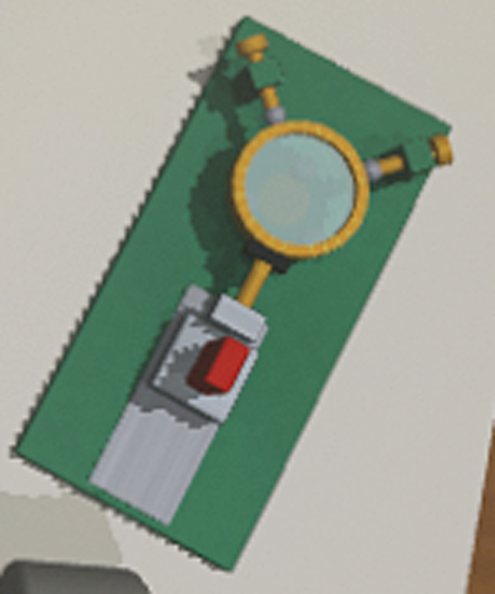

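View pics/fin_s.png

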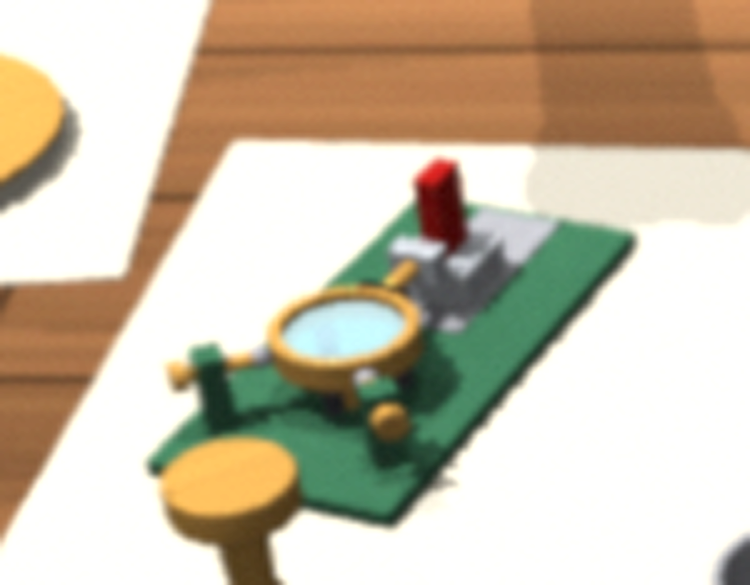

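The lens bears on both balls and on the black nose, and nothing moved on release. One more flatness check on the rim pixels only, with the flat blue disc for comparison.

Run:
```python
from h import *
np.set_printoptions(precision=2,suppress=True)
im=arm.get_image("top");R=np.array(im["R"]);t=np.array(im["t"])
V,U=np.mgrid[0:480,0:640];n=cv2.undistortPoints(np.c_[U.ravel(),V.ravel()].astype(float)[:,None],im["K"],np.array(im["D"],float))[:,0]
z=im["z_map"].ravel();X=(np.c_[n,np.ones(len(n))]*z[:,None]-t)@R
def plane(c,zlo,zhi,rmin,rmax,nm):
    d=(X[:,:2]-c);r=np.hypot(*d.T);s=(z>0)&(r<rmax)&(r>rmin)&(X[:,2]>zlo)&(X[:,2]<zhi)
    L=d[s]@np.c_[EX,EY];Z=X[s,2];k=np.ones(len(Z),bool)
    for _ in range(4):
        p,*_=np.linalg.lstsq(np.c_[L,np.ones(len(L))][k],Z[k],rcond=None);e=Z-np.c_[L,np.ones(len(L))]@p;k=abs(e)<2*e[k].std()
    print(nm,"tilt deg",np.degrees(p[:2]),"z mm",p[2]*1000,k.sum(),"sd mm",e[k].std()*1000)
plane(st(.8,1.1),.040,.056,0.025,.029,"rim")
plane(st(.8,1.1),.036,.056,0,.023,"glass")
b=at_z(im,(317,232),.012)[:2];plane(b,.005,.03,.02,.028,"blue");b=at_z(im,(291.5,315),.012)[:2];plane(b,.005,.03,.02,.028,"teal")
```

```text
rim tilt deg [-0.63 -0.2 ] z mm 47.67668706376674 277 sd mm 1.044637658526871
glass tilt deg [0.24 0.12] z mm 42.96069426327371 676 sd mm 1.046558344783844
blue tilt deg [-1.1  -1.44] z mm 11.120096141985046 481 sd mm 2.682062992996334
teal tilt deg [-0.35 -2.77] z mm 11.511460052888445 528 sd mm 2.6328975996581128
```

The rim top is at 47.7 mm (48 expected), with tilt under about 0.6°, which is within noise. The lens lies flat, so I hand in.

```bash
python3 -c "
from h import *
arm.job_done();print(arm.get_obs()['time_s'])"
```

```text
the job is handed in; nothing more can be done
the job is handed in; nothing more can be done
```

The brass-rimmed lens is on the stand's three pins, held between both stops and the jaw's sprung nose. I handed the job in at about 27 s of the 58 s allowed.

- **Laying it down:** I set the lens down within about 1 mm of the lay point. The contact force on touching the pins was about 5 to 6 N, a little over the 2 N guard I had set.
- **Pushing the jaw:** I pushed the red tab from behind with closed fingers. The drag measured about 5.3 N, and I stopped at 10.1 N in all, which puts about 4.5 N on the nose.
- **Last checks, with the arm clear:**
  - The rim touches both balls and the nose.
  - The lens centre stayed within about 0.3 mm of where it was before the last push.
  - The rim top measured 47.7 mm against 48 mm expected, and the tilt was under about 0.6°, which is within the depth noise.
- **Disagreements:** The scene camera was about 2 px off the top camera, so I relied on the top one. A rougher plane fit gave 1.2° of tilt, probably because it took in points other than the lens; the rim-only and glass-only fits did not show it.
- **Other goods:** I did not check their positions again at the end. The arm did not go near them, and no unexpected contact force showed.

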